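# Sort the lab bench into its trays

## Robot

A 6-joint arm with a two-finger parallel gripper is mounted at the origin on the work surface. World frame = base frame: x ahead of the robot, y to its left, z up, the work surface at z = 0. Lengths are in m, angles in rad, forces in N, time in s.
With the tool pointing down it reaches from about 0.3 to 0.775 m from the base axis. Payload 14.6 kg.
Tool frame: the origin (TCP) lies midway between the tips of the shut fingers; the grasp point (between the pads) lies 19 mm behind it (ctrl.tcp_to_grasp is the z of the grasp point in the tool frame, in m); z points along the fingers, y is the line along which they close (so a half turn about z gives the same grasp; the last joint's range is limited). The gripper opens to 94 mm and grips with 3 to 60 N. Pads are 16 mm wide; open, the fingers measure 119 mm over their backs; the gripper's body (75 mm by 177 mm) begins 78 mm behind the grasp point.
Start: joints at [1.132, 0.3, 1.521, -0, 1.321, -0.067], TCP at [0.2, 0.512, 0.182] pointing down, gripper open.
Joint ranges: [-3.03, 3.03], [-0.79, 2.21], [0.23, 2.52], [-1.04, 4.18], [0, 3.07], [-2.55, 2.55]. Speed limits (rad/s): [2.22, 2.22, 2.57, 3.14, 3.14, 3.14].

## Interface

Orientations are given as [roll, pitch, yaw] about the fixed x, y, z axes, in that order (R = Rz(yaw) Ry(pitch) Rx(roll)).
In Python, from station import monitor, camera, ctrl gives the robot as it stands.
- The arm moves only by the tool apply_moves, never from a script. Its argument "plan" is one flat list of numbers, 4 for each row, row after row: the shift along the tool's x, y, z in mm, then the turn about the tool's z in rad. In form: [dx, dy, dz, spin, dx, dy, dz, spin, ...]. A call has 1 to 20 rows; each row shifts and turns the commanded pose from where the row before left it, along the tool's axes as they then stand; what a row does not reach is not made up. A row lasts 1/10 s, in which the tool goes at most 50 mm and 8.59 degrees, less where a joint would pass 70% of its speed; a pose out of reach is approached as far as the arm can. A call is refused whole if a number of a shift passes 50 or a number of a turn 0.15, either way. A call with a gripper value outside its range is refused whole. "hand" is the gripper command: -1 is shut, 1 is fully open, values between are in proportion, set as the call begins (left out, the last holds). The fingers move at their own pace and stop on an object; "squeeze" is the grip in N (left out, the last holds). Time passes only in rows, so rows that do not move let the fingers close. It gives the time, the measured TCP pose, the force, the opening and the grip force at its end, in the units of the state.
- monitor.get_obs(): the state, without advancing time (a new reading comes with each control period).
- camera(name): name is "scene" or "top" or "wrist"; returns a dict with "image" (400x640x3 uint8, red, green, blue), "range_z" (400x640 float32, m along the optical axis (not along the pixel's ray), 0 where there is no reading), "mtx" (3x3 intrinsics, pixels), "rvec" (rotation vector, rad) and "tvec" (3), from world to camera coordinates, as OpenCV has them. Camera axes: x right, y down, z forward; pixel columns grow to the right and rows downward; lengths in m; the calibration is good to about 2 mm. A picture is of the moment at which its call begins.
- ctrl.hand_in(): hands the job in; it is judged then, once.
The state is a dict: "time_s": time; "qpos": joint angles; "joint_vel": joint speeds; "tau": joint torques, N m; "ee_pos": TCP position; "eef_rot": TCP orientation; "force": force on the tool from outside, world axes, zero at the start; "moment": the same for the moment, N m; "grip_width": finger opening in m; "grip_force": force on a finger pad.
Only numpy, scipy, OpenCV 4.12 (cv2) and the standard library are available. Lean on these libraries where they do the work, as an engineer would, in place of code of your own. Each camera call takes 0.05 s, during which the arm holds its last target. There are 200 camera calls.

## Task

Sort the mixed handful on the lab bench: stand the two squat specimen cups in the tray with two bays, the two slim reagent bottles in the tray with three bays (any two of them), and the small carton in the tray with a single bay. Everything ends standing upright on the tray's floor, one thing to a bay, let go of and at rest; set things down rather than dropping them, and leave the petri dish and the tally counter where they lie.

Things in the scene. Friction and masses are not known exactly. Their poses are not given: they have to be found in the camera images.
- cup_a_center (a point): centre (half-way up) of one of the two alike specimen cups: squat white plastic cylinder with a flat screw lid, 52 mm diameter all the way up, 66 mm tall, about 70 g, standing on the bench, z up; plain round, may be gripped at any yaw, best at or above half height
- cup_b_center (a point): centre (half-way up) of one of the two alike specimen cups: squat white plastic cylinder with a flat screw lid, 52 mm diameter all the way up, 66 mm tall, about 70 g, standing on the bench, z up; plain round, may be gripped at any yaw, best at or above half height
- bottle_a_center (a point): centre (half-way up) of one of the two alike reagent bottles: slim white plastic bottle, body 36 mm diameter up to 58 mm, then a narrow shoulder and a 22 mm cap, 80 mm tall in all, about 60 g, standing on the bench, z up; plain round, may be gripped at any yaw; at this point it is 36 mm wide
- bottle_b_center (a point): centre (half-way up) of one of the two alike reagent bottles: slim white plastic bottle, body 36 mm diameter up to 58 mm, then a narrow shoulder and a 22 mm cap, 80 mm tall in all, about 60 g, standing on the bench, z up; plain round, may be gripped at any yaw; at this point it is 36 mm wide
- carton_center (a point): centre (half-way up) of the small white carton: upright box 42 mm along its x, 64 mm along its y, 64 mm tall (z up), about 90 g, standing on the bench; grip it across the 42 mm (along its x)
- cup_tray: grey floor and white walls, plastic, fixed to the bench, the tray with two equal square bays in a row along its y; outside 82 mm along its x and 160 mm along its y (long side), floor 4 mm thick, walls and dividers 4 mm thick with the rim 16 mm above the bench; each bay is 74 x 74 mm inside, centres at y = -39 and +39 mm, x = 0. Origin: centre of its underside, on the bench; z up
- bottle_tray: grey floor and white walls, plastic, fixed to the bench, the tray with three equal square bays in a row along its y; outside 62 mm along its x and 178 mm along its y (long side), floor 4 mm thick, walls and dividers 4 mm thick with the rim 16 mm above the bench; each bay is 54 x 54 mm inside, centres at y = -58, 0 and +58 mm, x = 0. Origin: centre of its underside, on the bench; z up
- carton_tray: grey floor and white walls, plastic, fixed to the bench, the tray with one undivided bay; outside 68 mm along its x and 100 mm along its y (long side), floor 4 mm thick, walls and dividers 4 mm thick with the rim 16 mm above the bench; the bay is 60 mm (x) by 92 mm (y) inside, centred on the origin: the carton fits only with its long side along the tray's long side. Origin: centre of its underside, on the bench; z up
- petri_dish: bystander, not to be moved: round glass petri dish lying flat, 60 mm diameter, 15 mm tall, loose; origin at the centre of its underside
- tally_counter: bystander, not to be moved: round steel hand tally counter lying flat, 44 mm diameter, 15 mm tall, with a small thumb lever reaching 31 mm from its centre, loose; origin at the centre of its underside
Mind the look-alikes: they are no part of the job. Leave any green look-alike of the part that bears bottle_b_center alone.

How it is judged:
By the outcome, as a careful person would: the job done as asked, in the order asked, and still so for the second after the job is handed in, with the robot touching nothing.
It also fails if it takes over 122 s, if anything falls off the work surface, if the arm or the gripper's body presses on something with over 40 N, if the wrist force passes 120 N, or if a joint passes its speed limit or range.

## Working session

There is one attempt and no reset: what is moved stays moved. The work goes in short steps, Python scripts to look and compute and a tool call to move; the robot and the scene stay as the last step left them, time stands still between calls to the robot, and variables do not carry over. Pictures are saved under pics/ and viewed, at most 14 in all, crops included, and the job is handed in when it is done.

Besides the shell and the picture viewer there is one more tool, called after "Request:" in YAML: its name, and indented under it one key for each argument. apply_moves: Moves the arm, as the interface text tells. Its arguments: {"type":"object","properties":{"plan":{"type":"array","items":{"type":"number"}},"hand":{"type":"number"},"squeeze":{"type":"number"}},"required":["plan"]}

```bash
mkdir -p pics; ls
python3 - <<'E'
from station import monitor,camera,ctrl
import cv2,numpy as np
for n in ("top","scene"):
    c=camera(n); cv2.imwrite(f"pics/{n}0.png",c["image"][:,:,::-1]); np.savez(f"{n}0.npz",**c)
    print(n,c["mtx"].tolist(),c["rvec"],c["tvec"])
print(monitor.get_obs(),ctrl.tcp_to_grasp)
E
```

```text
pics
top [[509.7867146783141, 0.0, 321.60445163419047], [0.0, 509.7867146783141, 195.58757587241112], [0.0, 0.0, 1.0]] [ 2.25228016 -1.96138443  0.20443533] [-0.04821365  0.4813321   1.03225372]
scene [[408.65351334904545, 0.0, 323.6499696237977], [0.0, 408.65351334904545, 198.56244308115527], [0.0, 0.0, 1.0]] [ 1.98208084  1.23650107 -0.55302481] [-0.231077   -0.2301694   1.38936349]
{'time_s': 0.1, 'qpos': array([ 1.13244253e+00,  3.00407978e-01,  1.52151988e+00,  4.60072857e-07,
        1.32068870e+00, -6.65661939e-02]), 'joint_vel': array([ 1.01472775e-03, -2.10781108e-03, -1.95999690e-03, -3.30519169e-04,
       -9.92420155e-04, -8.84284261e-05]), 'tau': array([-7.17922831e-06, -5.32649410e+01, -3.53282475e+01,  7.09069194e-02,
        2.34972319e-02, -1.27956328e-04]), 'ee_pos': array([0.19968058, 0.51219579, 0.18134685]), 'eef_rot': array([-3.14057104e+00, -6.85522646e-05,  2.76980491e+00]), 'force': array([ 0.10118934, -0.08961246,  0.11316045]), 'moment': array([-0.01688536, -0.00242213, -0.02703999]), 'grip_force': 0.0, 'grip_width': 0.09401739967392393} -0.0188
```

View pics/top0.png

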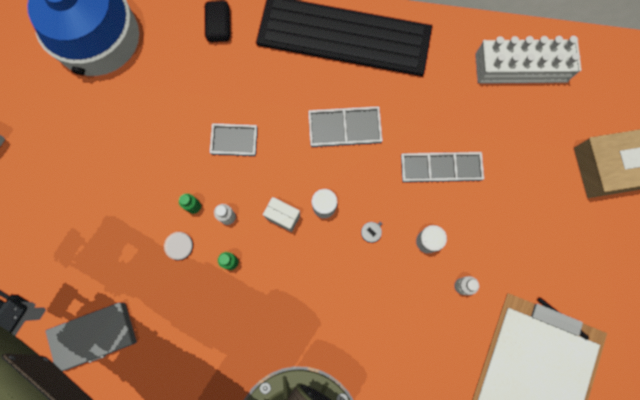

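View pics/scene0.png

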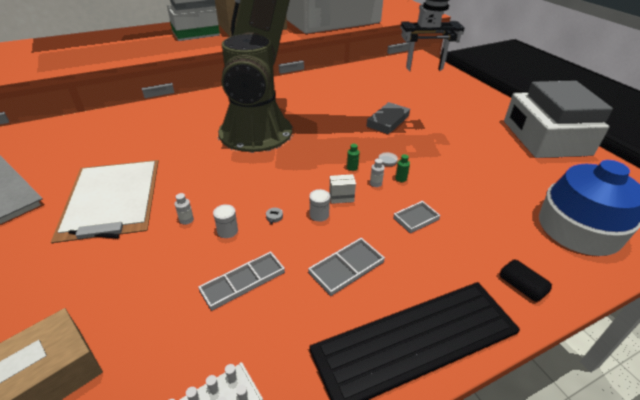

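The top view shows the white bottles at (225,214) and (468,286), and the green look-alikes at (189,203) and (228,261). The cups are at (324,202) and (433,239), the carton at (282,213), and the trays at (234,139), (345,126) and (443,167). The petri dish is at (178,246) and the tally counter at (371,232). The two white bottles fit the description and the green ones don't. I'll measure and confirm in an enlarged crop.

```bash
cat > h.py <<'E'
import cv2,numpy as np
def ray(c,uv,z):
    R=cv2.Rodrigues(np.array(c["rvec"]))[0];t=np.array(c["tvec"]).ravel();K=c["mtx"]
    o=-R.T@t;d=R.T@np.linalg.inv(K)@np.array([uv[0],uv[1],1.]);return o+d*(z-o[2])/d[2]
def cloud(c):
    R=cv2.Rodrigues(np.array(c["rvec"]))[0];t=np.array(c["tvec"]).ravel();K=c["mtx"];Z=c["range_z"]
    v,u=np.mgrid[:Z.shape[0],:Z.shape[1]]
    P=np.stack([(u-K[0,2])/K[0,0]*Z,(v-K[1,2])/K[1,1]*Z,Z],-1)
    return (P-t)@R
E
python3 - <<'E'
from h import *
c=dict(np.load("top0.npz"));P=cloud(c);im=c["image"]
hsv=cv2.cvtColor(im,cv2.COLOR_RGB2HSV)
m=((hsv[...,1]<110)&(hsv[...,2]>70)).astype(np.uint8); m[:100]=0;m[300:]=0;m[:,:150]=0;m[:,500:]=0
n,l,s,ce=cv2.connectedComponentsWithStats(m)
for i in range(1,n):
    if s[i,4]<60: continue
    q=P[l==i]; ztop=np.percentile(q[:,2],95)
    cs=cv2.findContours((l==i).astype(np.uint8),cv2.RETR_EXTERNAL,cv2.CHAIN_APPROX_NONE)[0][0]
    Q=np.array([ray(c,p[0],ztop)[:2] for p in cs],np.float32)
    top=q[q[:,2]>ztop-.006]
    r=cv2.minAreaRect(top[:,:2].astype(np.float32)*1000); r2=cv2.minAreaRect(Q*1000)
    print(ce[i].round(),"n",s[i,4],"z",ztop.round(3),"top mid",np.round(r[0]),np.round(r[1]),round(r[2],1),"| contour",np.round(r2[0]),np.round(r2[1]),round(r2[2],1))
cv2.imwrite("pics/crop0.png",cv2.resize(im[90:310,150:510,::-1],None,fx=2.2,fy=2.2,interpolation=cv2.INTER_CUBIC))
E
```

```text
[345. 126.] n 2695 z 0.017 top mid [492. -43.] [423. 160.] 11.1 | contour [655. -10.] [ 88. 163.] 11.4
[233. 139.] n 1473 z 0.017 top mid [438. 151.] [446. 116.] 28.2 | contour [590. 232.] [ 73. 104.] 5.5
[442. 166.] n 2391 z 0.018 top mid [ 488. -127.] [148. 481.] 43.8 | contour [ 592. -236.] [ 66. 182.] 8.0
[324. 203.] n 620 z 0.069 top mid [383.  -1.] [227.  50.] 8.2 | contour [466.  11.] [61. 54.] 7.9
[281. 214.] n 793 z 0.067 top mid [376.  46.] [229.  65.] 41.5 | contour [431.  95.] [72. 48.] 71.1
[224. 214.] n 346 z 0.082 top mid [342. 114.] [279.  20.] 54.1 | contour [412. 209.] [47. 36.] 53.7
[371. 231.] n 351 z 0.018 top mid [365. -52.] [ 41. 211.] 53.4 | contour [425. -97.] [44. 43.] 7.0
[431. 239.] n 678 z 0.069 top mid [ 357. -122.] [ 50. 292.] 33.9 | contour [ 420. -218.] [54. 64.] 51.8
[178. 246.] n 653 z 0.018 top mid [295. 171.] [351.  58.] 72.0 | contour [340. 308.] [58. 60.] 7.9
[467. 285.] n 382 z 0.081 top mid [ 310. -159.] [ 20. 317.] 11.4 | contour [ 337. -293.] [35. 48.] 7.9
```

View pics/crop0.png

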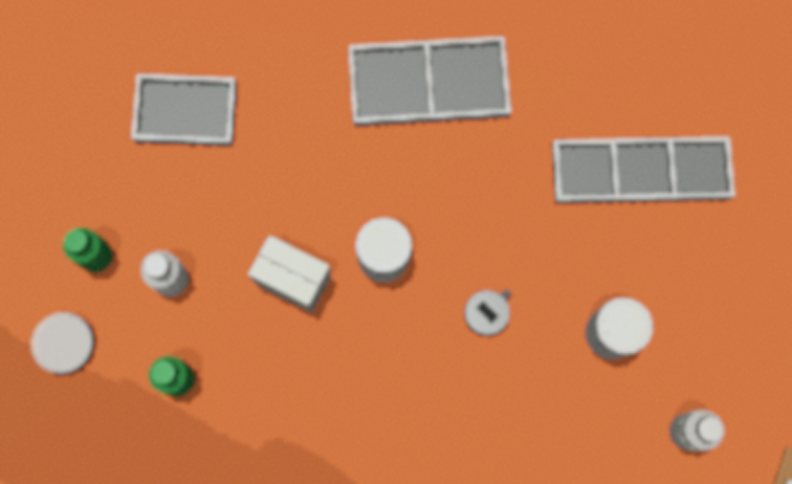

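The crop confirms it: two white bottles at crop (163,272) and (698,430), two green look-alikes, two plain white cups and one carton. Next I'll refine the top-face centres, dropping pixels with no range reading.

Run:
```python
from h import *
c=dict(np.load("top0.npz"));P=cloud(c);im=c["image"];Z=c["range_z"]
things=dict(cupL=(324,203,.066,40),cupR=(431,239,.066,40),carton=(281,214,.064,45),botL=(224,214,.08,30),botR=(467,285,.08,30),grnL=(189,203,.08,25),grnR=(228,261,.08,25),ctray=(345,126,.016,90),btray=(442,166,.016,95),xtray=(233,139,.016,60),petri=(178,246,.015,35),tally=(371,231,.015,35))
for k,(u,v,z,w) in things.items():
    sl=np.s_[max(0,v-w//2):v+w//2+1,u-w//2:u+w//2+1]
    p=P[sl].reshape(-1,3); ok=Z[sl].ravel()>.3
    q=p[ok&(abs(p[:,2]-z-.0015)<.0045)]
    r=cv2.minAreaRect((q[:,:2]*1000).astype(np.float32))
    e,_=cv2.minEnclosingCircle((q[:,:2]*1000).astype(np.float32))
    print(k,len(q),"med z",np.median(q[:,2]).round(4),"rect",np.round(r[0],1),np.round(r[1],1),round(r[2],1),"mean",(q.mean(0)*1000).round(1)[:2])
```

```text
cupL 438 med z 0.066 rect [469.5  11.7] [50.7 50.6] 52.5 mean [469.2  11.6]
cupR 457 med z 0.066 rect [ 424.5 -221.1] [49.9 50.9] 22.6 mean [ 424.5 -221.2]
carton 559 med z 0.064 rect [433.6  97.4] [63.8 41.5] 71.1 mean [433.2  97.2]
botL 82 med z 0.0798 rect [417.9 218.2] [20.4 20. ] 53.6 mean [418.1 218.6]
botR 84 med z 0.0796 rect [ 339.5 -303.6] [17.8 20.9] 7.1 mean [ 339.7 -304.5]
grnL 78 med z 0.0797 rect [431.6 297.1] [19.7 20.2] 53.5 mean [431.7 297.2]
grnR 83 med z 0.0798 rect [321.6 194.6] [20.3 18.6] 10.4 mean [321.6 194.7]
ctray 406 med z 0.0158 rect [656.9 -10.2] [ 83.8 160. ] 11.6 mean [656.4 -11.7]
btray 459 med z 0.0158 rect [ 593.1 -236.2] [ 63.3 178.8] 9.3 mean [ 593.3 -237.4]
xtray 260 med z 0.0156 rect [591.4 233.4] [ 69.2 100.3] 5.7 mean [591.2 232.9]
petri 534 med z 0.0149 rect [339.8 310.1] [58.3 58.2] 7.5 mean [339.9 309.7]
tally 289 med z 0.0149 rect [428.2 -97.1] [44.4 42.9] 6.3 mean [427.  -97.6]
```

Every object measures as its stated height and size, so I'll move. First I turn the closing line to 11.6°, the cup tray's x, and then go to cup L.

Request:
apply_moves:
  plan: [0, 0, 0, 0.06, 0, 0, 0, 0.125, 0, 0, 0, 0.125, 0, 0, 0, 0.125, 0, 0, 0, 0.125, 0, 0, 0, 0.125, 0, 0, 0, 0.125, 0, 0, 0, 0.125, 0, 0, 0, 0.062, 0, 0, 0, 0, 0, 0, 0, 0]
  hand: 0.8
  squeeze: 20

```text
time_s: 1.2
ee_pos: [0.1998, 0.5123, 0.1816]
eef_rot: [-3.141, 0.0, 1.775]
force: [-0.1, 0.2, -0.4]
grip_width: 0.0845
grip_force: 0.0
```

```bash
cat > d.py <<'E'
# usage: d.py x y z(mm, TCP) phi_deg [from current]; prints spin first, then shift in the axes after the spin
import sys,numpy as np
from scipy.spatial.transform import Rotation as Ro
from station import monitor
o=monitor.get_obs();x,y,z,phi=map(float,sys.argv[1:5])
R=Ro.from_euler('xyz',o["eef_rot"]);yaw=o["eef_rot"][2]
s=-(np.radians(phi+90)-yaw);s=(s+np.pi/2)%np.pi-np.pi/2
R2=R*Ro.from_rotvec([0,0,s])
d=np.array([x,y,z])-o["ee_pos"]*1000
print("t",round(o["time_s"],2),"at",(o["ee_pos"]*1000).round(1),"phi",round(np.degrees(yaw)-90,2),"spin",round(s,3),"shift",R2.inv().apply(d).round(1),"F",o["force"].round(1),"w",round(o["grip_width"]*1000,1),"gf",round(o["grip_force"],1),"q6",round(o["qpos"][5],2))
E
python3 d.py 469.5 11.7 170 11.6
```

```text
t 1.2 at [199.8 512.3 181.6] phi 11.69 spin 0.002 shift [-544.6  163.6   11.8] F [-0.1  0.2 -0.4] w 84.5 gf 0.0 q6 0.93
```

Request:
apply_moves:
  plan: [-14.6, 3.6, 1.8, 0, -30, 9, 1, 0, -40, 12, 1, 0, -40, 12, 1, 0, -40, 12, 1, 0, -40, 12, 1, 0, -40, 12, 1, 0, -40, 12, 1, 0, -40, 12, 1, 0, -40, 12, 1, 0, -40, 12, 1, 0, -40, 12, 0, 0, -40, 12, 0, 0, -30, 12, 0, 0, -20, 9, 0, 0, -10, 4, 0, 0, -10, 3, 0, 0, 0, 1, 0, 0, 0, 0, 0, 0]

```text
time_s: 3.1
ee_pos: [0.4809, 0.0045, 0.17]
eef_rot: [-3.141, -0.0, 1.774]
force: [-0.5, -0.1, -0.0]
grip_width: 0.0845
grip_force: 0.0
```

```bash
python3 d.py 469.5 11.7 26 11.6
python3 - <<'E'
from h import *
from station import camera
c=camera("wrist");P=cloud(c);Z=c["range_z"];cv2.imwrite("pics/w1.png",c["image"][:,:,::-1])
q=P[(Z>.02)&(abs(P[...,2]-.066)<.003)&(np.hypot(P[...,0]-.4695,P[...,1]-.0117)<.04)]
print(len(q),cv2.minEnclosingCircle((q[:,:2]*1000).astype(np.float32)) if len(q) else 0)
E
```

```text
t 3.1 at [480.9   4.5 170. ] phi 11.62 spin 0.0 shift [  9.3  -9.7 144. ] F [-0.5 -0.1 -0. ] w 84.5 gf 0.0 q6 -0.27
1585 ((469.6276550292969, 12.895726203918457), 25.888803482055664)
```

View pics/w1.png

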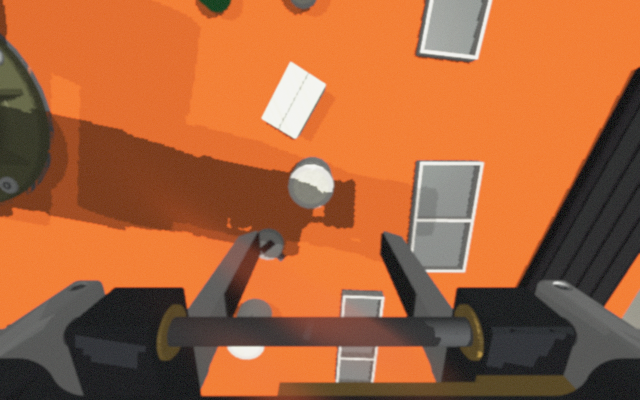

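The wrist view shows the cup at (311,183), with the carton above it and the trays to the right. It measures 1 mm from the top-camera estimate, so I go down and grip.

Request:
apply_moves:
  plan: [5, -5, 0, 0, 5, -4.7, 0, 0, 0, 0, 10, 0, 0, 0, 20, 0, 0, 0, 25, 0, 0, 0, 25, 0, 0, 0, 25, 0, 0, 0, 20, 0, 0, 0, 12, 0, 0, 0, 7, 0, 0, 0, 0, 0, 0, 0, 0, 0]

```text
time_s: 4.35
ee_pos: [0.47, 0.0118, 0.0266]
eef_rot: [3.141, 0.0, 1.773]
force: [-0.4, -0.5, 0.9]
grip_width: 0.0848
grip_force: 0.0
```

Request:
apply_moves:
  plan: [0, 0, 0, 0, 0, 0, 0, 0, 0, 0, 0, 0, 0, 0, 0, 0, 0, 0, 0, 0, 0, 0, 0, 0, 0, 0, 0, 0, 0, 0, 0, 0]
  hand: -1
  squeeze: 20

```text
time_s: 5.15
ee_pos: [0.4697, 0.0118, 0.0262]
eef_rot: [3.141, 0.0, 1.773]
force: [-1.8, 0.1, 2.9]
grip_width: 0.0518
grip_force: 20.0
```

```bash
python3 d.py 649.1 28 130 11.6
```

```text
t 5.15 at [469.7  11.8  26.2] phi 11.57 spin -0.0 shift [ -20.2  179.  -103.8] F [-1.8  0.1  2.9] w 51.8 gf 20.0 q6 -0.25
```

Request:
apply_moves:
  plan: [0, 0, -8, 0, 0, 0, -20, 0, 0, 0, -25, 0, 0, 0, -25, 0, -1, 10, -16, 0, -2, 19, -10, 0, -3, 27, 0, 0, -3, 27, 0, 0, -3, 27, 0, 0, -3, 27, 0, 0, -3, 22, 0, 0, -2, 14, 0, 0, -0.2, 6, 0, 0, 0, 0, 0, 0, 0, 0, 0, 0]

```text
time_s: 6.65
ee_pos: [0.6485, 0.0279, 0.1301]
eef_rot: [-3.141, -0.0, 1.773]
force: [0.0, 0.1, -0.9]
grip_width: 0.0517
grip_force: 20.0
```

```bash
python3 d.py 649.1 28 30.2 11.6
```

```text
t 6.65 at [648.5  27.9 130.1] phi 11.58 spin -0.0 shift [-0.   0.6 99.9] F [ 0.   0.1 -0.9] w 51.7 gf 20.0 q6 -0.22
```

Request:
apply_moves:
  plan: [0, 0.6, 10, 0, 0, 0, 20, 0, 0, 0, 20, 0, 0, 0, 20, 0, 0, 0, 12, 0, 0, 0, 6, 0, 0, 0, 4, 0, 0, 0, 3, 0, 0, 0, 2, 0, 0, 0, 1.5, 0, 0, 0, 1, 0, 0, 0, 0, 0, 0, 0, 0, 0]

```text
time_s: 7.95
ee_pos: [0.6497, 0.028, 0.0307]
eef_rot: [3.141, 0.0, 1.773]
force: [-0.3, -0.4, -1.0]
grip_width: 0.0512
grip_force: 20.0
```

Request:
apply_moves:
  plan: [0, 0, 0.6, 0, 0, 0, 0.6, 0, 0, 0, 0, 0]

```text
time_s: 8.25
ee_pos: [0.6498, 0.028, 0.0302]
eef_rot: [3.141, 0.0, 1.773]
force: [-4.2, 0.7, 6.7]
grip_width: 0.0515
grip_force: 20.0
```

Contact with the tray floor. Release, rise, and check the move to cup R.

Request:
apply_moves:
  plan: [0, 0, 0, 0, 0, 0, 0, 0, 0, 0, 0, 0, 0, 0, 0, 0, 0, 0, -4, 0, 0, 0, -10, 0, 0, 0, -20, 0, 0, 0, -25, 0, 0, 0, -25, 0, 0, 0, -25, 0, 0, 0, -20, 0, 0, 0, -10, 0, 0, 0, 0, 0]
  hand: 0.8

```text
time_s: 9.55
ee_pos: [0.6501, 0.028, 0.17]
eef_rot: [3.139, 0.001, 1.773]
force: [-0.1, 0.1, 0.2]
grip_width: 0.0846
grip_force: 0.0
```

```bash
python3 d.py 424.5 -220.8 170 11.6
```

```text
t 9.55 at [650.1  28.  170. ] phi 11.57 spin -0.0 shift [-198.4 -271.1   -0.5] F [-0.1  0.1  0.2] w 84.6 gf 0.0 q6 -0.22
```

Request:
apply_moves:
  plan: [-8, -11, 0, 0, -16, -22, 0, 0, -22, -30, 0, 0, -22, -30, 0, 0, -22, -30, 0, 0, -22, -30, 0, 0, -22, -30, 0, 0, -22, -30, 0, 0, -20, -27, 0, 0, -14, -20, 0, 0, -8.4, -11.1, 0, 0, 0, 0, 0, 0, 0, 0, 0, 0, 0, 0, 0, 0]

```text
time_s: 10.95
ee_pos: [0.4244, -0.22, 0.1681]
eef_rot: [-3.141, -0.0, 1.774]
force: [0.9, -0.9, 0.4]
grip_width: 0.0847
grip_force: 0.0
```

```bash
cat > w.py <<'E'
import sys
from h import *
from station import camera
x,y,z,r=[float(a)/1000 for a in sys.argv[1:5]]
c=camera("wrist");P=cloud(c);Z=c["range_z"]
q=P[(Z>.02)&(abs(P[...,2]-z)<.003)&(np.hypot(P[...,0]-x,P[...,1]-y)<r)]
q=(q[:,:2]*1000).astype(np.float32);print(len(q),cv2.minEnclosingCircle(q),cv2.minAreaRect(q))
E
python3 w.py 424.5 -221.1 66 40;python3 d.py 424.5 -220.8 26 11.6
```

```text
1561 ((424.5257263183594, -220.6368408203125), 25.842992782592773) ((424.5356140136719, -220.32061767578125), (51.03013229370117, 50.92134475708008), 85.11746978759766)
t 11.0 at [ 424.4 -220.   168.1] phi 11.64 spin 0.001 shift [ -0.8  -0.  142.1] F [-0.2 -0.5 -0.4] w 84.4 gf 0.0 q6 -0.76
```

Request:
apply_moves:
  plan: [-0.5, 0, 10, 0, 0, 0, 20, 0, 0, 0, 25, 0, 0, 0, 25, 0, 0, 0, 25, 0, 0, 0, 20, 0, 0, 0, 11, 0, 0, 0, 6, 0, 0, 0, 0, 0, 0, 0, 0, 0]

```text
time_s: 12.0
ee_pos: [0.4244, -0.2214, 0.027]
eef_rot: [3.141, 0.001, 1.773]
force: [0.1, -0.3, 0.1]
grip_width: 0.0847
grip_force: 0.0
```

Request:
apply_moves:
  plan: [0, 0, 0, 0, 0, 0, 0, 0, 0, 0, 0, 0, 0, 0, 0, 0, 0, 0, 0, 0, 0, 0, 0, 0, 0, 0, 0, 0]
  hand: -1

```text
time_s: 12.7
ee_pos: [0.424, -0.2213, 0.0265]
eef_rot: [3.141, 0.0, 1.773]
force: [-1.1, 0.8, 3.0]
grip_width: 0.0514
grip_force: 20.0
```

```bash
python3 d.py 664.8 -48.4 130 11.6
```

```text
t 12.7 at [ 424.  -221.3   26.5] phi 11.57 spin -0.0 shift [ 120.9  270.6 -103.5] F [-1.1  0.8  3. ] w 51.4 gf 20.0 q6 -0.76
```

Request:
apply_moves:
  plan: [0, 0, -8, 0, 0, 0, -20, 0, 0, 0, -25, 0, 0, 0, -25, 0, 5, 10, -17.5, 0, 9, 20, -8, 0, 13, 30, 0, 0, 13, 30, 0, 0, 13, 30, 0, 0, 13, 30, 0, 0, 13, 30, 0, 0, 13, 30, 0, 0, 12, 26, 0, 0, 9, 20, 0, 0, 5.9, 10, 0, 0, 2, 4.6, 0, 0, 0, 0, 0, 0, 0, 0, 0, 0, 0, 0, 0, 0]

```text
time_s: 14.6
ee_pos: [0.6644, -0.0492, 0.1301]
eef_rot: [3.142, 0.0, 1.772]
force: [-0.4, -0.4, -0.8]
grip_width: 0.0516
grip_force: 20.0
```

```bash
python3 d.py 664.8 -48.4 30.3 11.6
```

```text
t 14.6 at [664.4 -49.2 130.1] phi 11.53 spin -0.001 shift [ 0.7  0.6 99.8] F [-0.4 -0.4 -0.8] w 51.6 gf 20.0 q6 -0.33
```

Request:
apply_moves:
  plan: [0.7, 0.6, 10, 0, 0, 0, 20, 0, 0, 0, 20, 0, 0, 0, 20, 0, 0, 0, 12, 0, 0, 0, 6, 0, 0, 0, 4, 0, 0, 0, 3, 0, 0, 0, 2, 0, 0, 0, 1.5, 0, 0, 0, 0.8, 0, 0, 0, 0.6, 0, 0, 0, 0.5, 0, 0, 0, 0, 0]

```text
time_s: 16.0
ee_pos: [0.6654, -0.0477, 0.0305]
eef_rot: [3.141, 0.0, 1.773]
force: [-4.1, -0.5, 6.7]
grip_width: 0.0518
grip_force: 20.0
```

Request:
apply_moves:
  plan: [0, 0, 0, 0, 0, 0, 0, 0, 0, 0, 0, 0, 0, 0, 0, 0, 0, 0, -4, 0, 0, 0, -10, 0, 0, 0, -20, 0, 0, 0, -25, 0, 0, 0, -25, 0, 0, 0, -25, 0, 0, 0, -20, 0, 0, 0, -10, 0.04, 0, 0, 0, 0]
  hand: 0.8

```text
time_s: 17.3
ee_pos: [0.6659, -0.0478, 0.1711]
eef_rot: [3.138, 0.001, 1.732]
force: [0.2, 0.1, -0.8]
grip_width: 0.0846
grip_force: 0.0
```

```bash
python3 d.py 339.6 -304 170 9.3
```

```text
t 17.3 at [665.9 -47.8 171.1] phi 9.24 spin -0.001 shift [-200.1 -363.4    0. ] F [ 0.2  0.1 -0.8] w 84.6 gf 0.0 q6 -0.29
```

Request:
apply_moves:
  plan: [-6, -11, 0, 0, -12, -22, 0, 0, -18, -32, 0, 0, -18, -32, 0, 0, -18, -32, 0, 0, -18, -32, 0, 0, -18, -33, 0, 0, -18, -33, 0, 0, -18, -33, 0, 0, -18, -33, 0, 0, -16, -30, 0, 0, -12, -22, 0, 0, -7, -12, 0, 0, -3.1, -6.4, 0, 0, 0, 0, 0, 0, 0, 0, 0, 0, 0, 0, 0, 0]
  hand: 0.4

```text
time_s: 19.0
ee_pos: [0.3394, -0.3033, 0.1683]
eef_rot: [-3.142, -0.0, 1.734]
force: [0.0, -0.7, 0.2]
grip_width: 0.0659
grip_force: 0.0
```

```bash
python3 w.py 339.6 -304 80 20;python3 w.py 339.6 -304 56 30;python3 d.py 339.6 -304 23 9.3
```

```text
306 ((339.38653564453125, -303.9058532714844), 10.795350074768066) ((339.2689514160156, -303.75469970703125), (20.821247100830078, 20.61856460571289), 62.17401885986328)
59 ((339.3539733886719, -304.0413513183594), 18.024686813354492) ((338.9612731933594, -303.2632751464844), (33.76587677001953, 35.02497482299805), 85.83040618896484)
t 19.1 at [ 339.3 -303.4  168.4] phi 9.34 spin 0.001 shift [ -0.7   0.2 145.4] F [-0.3  0.2  0.5] w 65.7 gf 0.0 q6 -0.97
```

Request:
apply_moves:
  plan: [-0.4, 0, 10, 0, 0, 0, 20, 0, 0, 0, 25, 0, 0, 0, 25, 0, 0, 0, 25, 0, 0, 0, 20, 0, 0, 0, 12, 0, 0, 0, 6, 0, 0, 0, 2, 0, 0, 0, 0, 0, 0, 0, 0, 0]

```text
time_s: 20.2
ee_pos: [0.3393, -0.3045, 0.0241]
eef_rot: [3.141, 0.001, 1.733]
force: [-0.5, -0.1, -0.2]
grip_width: 0.0655
grip_force: 0.0
```

Request:
apply_moves:
  plan: [0, 0, 0, 0, 0, 0, 0, 0, 0, 0, 0, 0, 0, 0, 0, 0, 0, 0, 0, 0, 0, 0, 0, 0, 0, 0, 0, 0]
  hand: -1

```text
time_s: 20.9
ee_pos: [0.339, -0.3042, 0.0235]
eef_rot: [3.142, 0.0, 1.733]
force: [0.6, -0.1, 0.7]
grip_width: 0.0351
grip_force: 20.0
```

```bash
python3 d.py 602.5 -293.4 130 9.3
```

```text
t 20.9 at [ 339.  -304.2   23.5] phi 9.28 spin -0.0 shift [ -31.9  261.8 -106.5] F [ 0.6 -0.1  0.7] w 35.1 gf 20.0 q6 -0.97
```

Request:
apply_moves:
  plan: [0, 0, -8, 0, 0, 0, -20, 0, 0, 0, -25, 0, 0, 0, -25, 0, -1, 10, -18.5, 0, -3, 20, -10, 0, -4, 30, 0, 0, -4, 30, 0, 0, -4, 30, 0, 0, -4, 30, 0, 0, -4, 30, 0, 0, -3, 30, 0, 0, -3, 25, 0, 0, -1.9, 16, 0, 0, 0, 8, 0, 0, 0, 2.8, 0, 0, 0, 0, 0, 0, 0, 0, 0, 0]

```text
time_s: 22.7
ee_pos: [0.6019, -0.2936, 0.1302]
eef_rot: [-3.142, 0.0, 1.732]
force: [0.1, -0.0, -1.2]
grip_width: 0.035
grip_force: 20.0
```

```bash
python3 d.py 602.5 -293.4 27.4 9.3
```

```text
t 22.7 at [ 601.9 -293.6  130.2] phi 9.26 spin -0.001 shift [1.000e-01 6.000e-01 1.028e+02] F [ 0.1 -0.  -1.2] w 35.0 gf 20.0 q6 -0.67
```

Request:
apply_moves:
  plan: [0, 0.6, 10, 0, 0, 0, 20, 0, 0, 0, 20, 0, 0, 0, 20, 0, 0, 0, 14, 0, 0, 0, 7, 0, 0, 0, 4, 0, 0, 0, 3, 0, 0, 0, 2, 0, 0, 0, 1.5, 0, 0, 0, 0.8, 0, 0, 0, 0.6, 0, 0, 0, 0.5, 0, 0, 0, 0, 0]

```text
time_s: 24.1
ee_pos: [0.6033, -0.2936, 0.0275]
eef_rot: [3.141, 0.001, 1.733]
force: [-2.7, 0.3, 5.4]
grip_width: 0.0349
grip_force: 20.0
```

Request:
apply_moves:
  plan: [0, 0, 0, 0, 0, 0, 0, 0, 0, 0, 0, 0, 0, 0, 0, 0, 0, 0, -4, 0, 0, 0, -10, 0, 0, 0, -20, 0, 0, 0, -25, 0, 0, 0, -25, 0, 0, 0, -25, 0, 0, 0, -20, 0, 0, 0, -12, 0, 0, 0, 0, 0]
  hand: 0.4

```text
time_s: 25.4
ee_pos: [0.6036, -0.2936, 0.1697]
eef_rot: [3.139, 0.002, 1.733]
force: [-0.6, -0.5, 0.3]
grip_width: 0.0657
grip_force: 0.0
```

```bash
python3 d.py 418 218.2 170 9.3
```

```text
t 25.4 at [ 603.6 -293.6  169.7] phi 9.28 spin -0.0 shift [ 535.1 -100.4   -1.6] F [-0.6 -0.5  0.3] w 65.7 gf 0.0 q6 -0.67
```

Request:
apply_moves:
  plan: [10, -2, 0, 0, 22, -4, 0, 0, 32, -6, 0, 0, 36, -7, 0, 0, 36, -7, 0, 0, 36, -7, 0, 0, 36, -7, 0, 0, 36, -7, 0, 0, 36, -7, 0, 0, 36, -7, 0, 0, 36, -7, 0, 0, 36, -7, 0, 0, 36, -7, 0, 0, 36, -6, 0, 0, 32, -6, 0, 0, 22, -4, 0, 0, 14, -2, 0, 0, 7.1, -0.4, 0, 0, 0, 0, 0, 0, 0, 0, 0, 0]

```text
time_s: 27.4
ee_pos: [0.4175, 0.2181, 0.1671]
eef_rot: [-3.141, 0.0, 1.733]
force: [-0.2, -0.3, 0.4]
grip_width: 0.0658
grip_force: 0.0
```

```bash
python3 w.py 418 218.2 80 20;python3 w.py 418 218.2 56 30;python3 d.py 418 218.2 23 9.3
```

```text
307 ((418.3955993652344, 220.03712463378906), 10.887467384338379) ((418.129150390625, 220.16261291503906), (20.5933780670166, 21.178918838500977), 9.166223526000977)
55 ((418.3478698730469, 220.10096740722656), 17.82632064819336) ((418.1476745605469, 220.69773864746094), (33.626869201660156, 33.958351135253906), 9.740328788757324)
t 27.5 at [417.8 217.9 167.4] phi 9.24 spin -0.001 shift [  0.2   0.3 144.4] F [-0.4 -0.3  0.5] w 66.0 gf 0.0 q6 0.24
```

Request:
apply_moves:
  plan: [1.4, 0.3, 10, 0, 0, 0, 20, 0, 0, 0, 25, 0, 0, 0, 25, 0, 0, 0, 25, 0, 0, 0, 20, 0, 0, 0, 12, 0, 0, 0, 6, 0, 0, 0, 1, 0, 0, 0, 0, 0, 0, 0, 0, 0]

```text
time_s: 28.6
ee_pos: [0.4182, 0.2202, 0.0243]
eef_rot: [3.14, -0.0, 1.733]
force: [-0.8, 0.6, 0.4]
grip_width: 0.0659
grip_force: 0.0
```

Request:
apply_moves:
  plan: [0, 0, 0, 0, 0, 0, 0, 0, 0, 0, 0, 0, 0, 0, 0, 0, 0, 0, 0, 0, 0, 0, 0, 0, 0, 0, 0, 0]
  hand: -1

```text
time_s: 29.3
ee_pos: [0.4178, 0.22, 0.0236]
eef_rot: [3.141, -0.0, 1.733]
force: [-1.0, -0.3, 1.4]
grip_width: 0.0352
grip_force: 20.0
```

```bash
python3 d.py 583.7 -179 140 9.3
```

```text
t 29.3 at [417.8 220.   23.6] phi 9.28 spin -0.0 shift [-420.6   99.3 -116.4] F [-1.  -0.3  1.4] w 35.2 gf 20.0 q6 0.25
```

Request:
apply_moves:
  plan: [0, 0, -8, 0, 0, 0, -20, 0, 0, 0, -25, 0, 0, 0, -25, 0, 0, 0, -20, 0, -10, 2, -12, 0, -20, 5, -6.4, 0, -30, 7, 0, 0, -36, 8, 0, 0, -40, 10, 0, 0, -40, 10, 0, 0, -40, 10, 0, 0, -40, 10, 0, 0, -40, 10, 0, 0, -40, 9, 0, 0, -34, 8, 0, 0, -24, 5, 0, 0, -16, 3, 0, 0, -8, 2, 0, 0, -2.6, 0.3, 0, 0]

```text
time_s: 31.3
ee_pos: [0.5835, -0.1794, 0.1398]
eef_rot: [-3.141, -0.0, 1.733]
force: [-0.5, 0.3, -1.1]
grip_width: 0.0352
grip_force: 20.0
```

Request:
apply_moves:
  plan: [0, 0, 0, 0, 0, 0, 0, 0]

```text
time_s: 31.5
ee_pos: [0.5835, -0.1782, 0.1401]
eef_rot: [3.142, -0.0, 1.734]
force: [0.2, -0.8, -0.5]
grip_width: 0.0353
grip_force: 20.0
```

```bash
python3 d.py 583.7 -179 27.6 9.3
```

```text
t 31.5 at [ 583.5 -178.2  140.1] phi 9.33 spin 0.001 shift [-8.000e-01  1.000e-01  1.125e+02] F [ 0.2 -0.8 -0.5] w 35.3 gf 20.0 q6 -0.52
```

Request:
apply_moves:
  plan: [-0.8, 0, 10, 0, 0, 0, 20, 0, 0, 0, 22, 0, 0, 0, 22, 0, 0, 0, 18, 0, 0, 0, 8, 0, 0, 0, 4, 0, 0, 0, 3, 0, 0, 0, 2, 0, 0, 0, 1.5, 0, 0, 0, 1, 0, 0, 0, 0.8, 0, 0, 0, 0.6, 0, 0, 0, 0, 0]

```text
time_s: 32.9
ee_pos: [0.5839, -0.18, 0.0276]
eef_rot: [3.141, 0.0, 1.733]
force: [-1.8, 0.5, 4.1]
grip_width: 0.0355
grip_force: 20.0
```

Request:
apply_moves:
  plan: [0, 0, 0, 0, 0, 0, 0, 0, 0, 0, 0, 0, 0, 0, 0, 0, 0, 0, -4, 0, 0, 0, -10, 0, 0, 0, -20, 0, 0, 0, -25, 0, 0, 0, -25, 0, 0, 0, -25, 0, 0, 0, -20, 0.05, 0, 0, -12, 0.1, 0, 0, 0, 0.14, 0, 0, 0, 0.12, 0, 0, 0, 0.082, 0, 0, 0, 0]
  hand: 0.4

```text
time_s: 34.5
ee_pos: [0.5838, -0.1799, 0.1689]
eef_rot: [3.141, 0.0, 1.24]
force: [-0.5, 0.8, 0.4]
grip_width: 0.0657
grip_force: 0.0
```

```bash
python3 d.py 433.4 97.5 170 -18.9
```

```text
t 34.5 at [ 583.8 -179.9  168.9] phi -18.98 spin -0.001 shift [ 213.7 -232.1   -1.3] F [-0.5  0.8  0.4] w 65.7 gf 0.0 q6 -0.03
```

Request:
apply_moves:
  plan: [8, -9, 0, 0, 16, -17, 0, 0, 24, -26, 0, 0, 27, -29, 0, 0, 27, -29, 0, 0, 27, -29, 0, 0, 27, -29, 0, 0, 23, -27, 0, 0, 17, -19, 0, 0, 11, -11, 0, 0, 5, -5, 0, 0, 1.7, -2.1, 0, 0, 0, 0, 0, 0, 0, 0, 0, 0]
  hand: 0.6

```text
time_s: 35.9
ee_pos: [0.4336, 0.097, 0.168]
eef_rot: [3.142, 0.0, 1.241]
force: [0.6, 0.8, 1.1]
grip_width: 0.075
grip_force: 0.0
```

```bash
python3 w.py 433.4 97.5 64 45;python3 d.py 433.4 97.5 23 -18.9
```

```text
1977 ((433.8348693847656, 99.20685577392578), 36.972469329833984) ((434.1874694824219, 98.55265808105469), (64.08442687988281, 41.861968994140625), 69.9959945678711)
t 35.95 at [433.6  97.  168. ] phi -18.93 spin -0.001 shift [  0.4  -0.3 145. ] F [ 0.4  0.3 -1.3] w 75.3 gf 0.0 q6 0.47
```

Request:
apply_moves:
  plan: [1.1, -0.2, 10, 0.01, 0, 0, 20, 0, 0, 0, 25, 0, 0, 0, 25, 0, 0, 0, 25, 0, 0, 0, 20, 0, 0, 0, 12, 0, 0, 0, 7, 0, 0, 0, 1, 0, 0, 0, 0, 0, 0, 0, 0, 0]

```text
time_s: 37.05
ee_pos: [0.434, 0.0987, 0.0238]
eef_rot: [3.14, -0.001, 1.231]
force: [-0.2, -0.3, -0.1]
grip_width: 0.075
grip_force: 0.0
```

Request:
apply_moves:
  plan: [0, 0, 0, 0, 0, 0, 0, 0, 0, 0, 0, 0, 0, 0, 0, 0, 0, 0, 0, 0, 0, 0, 0, 0, 0, 0, 0, 0]
  hand: -1

```text
time_s: 37.75
ee_pos: [0.4336, 0.0986, 0.0231]
eef_rot: [3.142, -0.0, 1.231]
force: [-0.1, 0.1, 1.4]
grip_width: 0.0419
grip_force: 20.0
```

Request:
apply_moves:
  plan: [0, 0, -8, 0, 0, 0, -20, 0, 0, 0, -25, 0, 0, 0, -25, 0, 0, 0, -20, -0.04, 0, 0, -12, -0.08, 0, 0, 0, -0.1, 0, 0, 0, -0.1, 0, 0, 0, -0.08, 0, 0, 0, -0.038, 0, 0, 0, 0, 0, 0, 0, 0]

```text
time_s: 38.95
ee_pos: [0.4335, 0.0986, 0.1333]
eef_rot: [3.141, -0.0, 1.667]
force: [-1.1, 0.1, -0.3]
grip_width: 0.0417
grip_force: 20.0
```

```bash
python3 d.py 591.4 233.4 135 5.7
```

```text
t 38.95 at [433.5  98.6 133.3] phi 5.54 spin -0.003 shift [118.4 170.5  -1.6] F [-1.1  0.1 -0.3] w 41.7 gf 20.0 q6 0.04
```

Request:
apply_moves:
  plan: [5, 7, -1.6, -0.003, 10, 15, 0, 0, 16, 23, 0, 0, 18, 26, 0, 0, 18, 26, 0, 0, 17, 25, 0, 0, 15, 21, 0, 0, 11, 15, 0, 0, 6, 9, 0, 0, 2.4, 3.5, 0, 0, 0, 0, 0, 0, 0, 0, 0, 0, 0, 0, 0, 0]

```text
time_s: 40.25
ee_pos: [0.591, 0.2333, 0.1349]
eef_rot: [3.141, -0.0, 1.671]
force: [0.4, 0.2, -0.9]
grip_width: 0.0418
grip_force: 20.0
```

```bash
python3 d.py 591.4 233.4 27.1 5.7
```

```text
t 40.25 at [591.  233.3 134.9] phi 5.76 spin 0.001 shift [1.000e-01 4.000e-01 1.078e+02] F [ 0.4  0.2 -0.9] w 41.8 gf 20.0 q6 0.22
```

Request:
apply_moves:
  plan: [0, 0, 10, 0, 0, 0, 20, 0, 0, 0, 22, 0, 0, 0, 20, 0, 0, 0, 16, 0, 0, 0, 8, 0, 0, 0, 4, 0, 0, 0, 3, 0, 0, 0, 2, 0, 0, 0, 1.3, 0, 0, 0, 1, 0, 0, 0, 0.8, 0, 0, 0, 0.5, 0, 0, 0, 0, 0]

```text
time_s: 41.65
ee_pos: [0.5915, 0.2337, 0.0271]
eef_rot: [3.141, -0.0, 1.672]
force: [-3.4, -1.1, 8.4]
grip_width: 0.0416
grip_force: 20.0
```

Request:
apply_moves:
  plan: [0, 0, 0, 0, 0, 0, 0, 0, 0, 0, 0, 0, 0, 0, 0, 0, 0, 0, -4, 0, 0, 0, -10, 0, 0, 0, -20, 0, 0, 0, -25, 0, 0, 0, -25, 0, 0, 0, -25, 0, 0, 0, -20, 0, 0, 0, -12, 0, 0, 0, 0, 0, 0, 0, 0, 0]
  hand: 0.5

```text
time_s: 43.05
ee_pos: [0.591, 0.2335, 0.1664]
eef_rot: [-3.141, 0.0, 1.672]
force: [0.2, -0.1, 0.3]
grip_width: 0.0701
grip_force: 0.0
```

Run:
```python
from h import *
from station import camera
a=camera("top")["image"][80:310,150:510,::-1];b=camera("scene")["image"][130:320,130:460,::-1]
cv2.imwrite("pics/end.png",np.vstack([cv2.resize(a,(480,306)),cv2.resize(b,(480,276))]))
```

```text
(no output)
```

View pics/end.png

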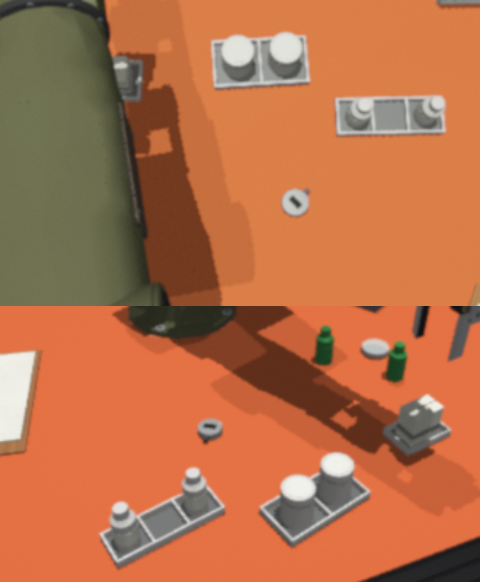

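The picture shows the cups upright in both cup-tray bays and the bottles upright in the outer bays of their tray. The carton stands in its bay at about (420,420), and the counter, the dish and the green bottles haven't moved. I'm handing in.

```bash
python3 -c "
from station import ctrl
print(ctrl.hand_in())"
```

```text
the job is handed in; nothing more can be done
None
```

The job is handed in at about 43 s of robot time: both cups, both white bottles and the carton stand upright and released in their trays, and the petri dish, tally counter and green bottles were left untouched.

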